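# Level the egg cooker's stand and keep the spirit level pressed

### The arm

A 6-joint arm with a two-finger parallel gripper is mounted at the origin on the work surface. World frame = base frame: x ahead of the robot, y to its left, z up, the work surface at z = 0. Lengths are in mm, angles in rad, forces in N, time in s.
With the tool pointing down it reaches from about 350 to 1000 mm from the base axis. Payload 7.1 kg.
Tool frame: the origin (TCP) lies midway between the tips of the shut fingers; the grasp point (between the pads) lies 19 mm behind it (bot.hold_point_z is the distance from the TCP to the grasp point, in mm); y points along the fingers, x is the direction in which the jaws open and shut, and the axes are right-handed (so a half turn about y gives the same grasp; the last joint's range is limited). The gripper opens to 85 mm and grips with 20 to 120 N. Pads are 22 mm wide; open, the fingers measure 114 mm over their backs; the gripper's body (76 mm by 85 mm) begins 54 mm behind the grasp point. The pads swing forward as they close: fully open they stand 13 mm farther back than shut.
Start: joints at [1.326, 0.423, 1.63, -0, 1.089, -0.019], TCP at [139.898, 609.125, 204.319] pointing down, gripper open.
Joint ranges: [-3, 3], [-0.9, 2.11], [0.09, 2.58], [-1.31, 4.45], [0.11, 2.69], [-2.54, 2.54]. Speed limits (rad/s): [2.39, 2.39, 3.01, 3.14, 3.14, 3.14].

### API

Orientations are given as a rotation vector (axis times angle).
In Python, from plant import bot gives the robot as it stands.
- The arm moves only by the shell command python3 -m crank 'ROWS'. ROWS is JSON, a list that holds one entry, the list of rows, each a list of 7 numbers: the opening, from -1 (shut) to 1 (fully open), so that 0 is half open, then the shift along the world's x, y, z in mm, then the turn, a rotation vector about the world's x, y, z in rad. A call has exactly 10 rows; each row is the pose to reach, as a shift and turn from the pose commanded when the call began; what a row does not reach only later rows make up. A row lasts 1/12 s, in which the tool goes at most 41.7 mm and 7.16 degrees, less where a joint would pass 70% of its speed; a pose out of reach is approached as far as the arm can. A call with a gripper value outside its range is refused whole. The fingers move at their own pace and stop on an object; the grip force is fixed at half the most. Time passes only in rows, so rows that repeat a pose let the fingers close, or fill a call up. It gives the time, the measured TCP pose, the force and the opening at its end, in the units of the state.
- bot.get_obs(): the state, without advancing time (a new reading comes with each control period).
- bot.camera(name): name is "scene" or "top" or "wrist"; returns (picture, depth): 480x640x3 uint8, red, green, blue; 480x640 float32, mm along the optical axis (not along the pixel's ray), 0 where there is no reading.
- bot.camera_params(name): a dict with "fx", "fy", "cx", "cy" (pixels), "xyz" and "orientation" of the camera in the world; the wrist camera has in their place "tool_from_camera" (4x4, takes a point from camera to tool coordinates, whose origin is the TCP and whose axes are the tool frame's). Camera axes: x right, y down, z forward; pixel columns grow to the right and rows downward; lengths in mm; the calibration is good to about 2 mm. A picture is of the moment at which its call begins: read the wrist's pose just before it. camera_params takes no time and is no camera call.
- bot.hand_in(): hands the job in, once; it reports no verdict.
The state is a dict: "t": time; "joint_pos": joint angles; "joint_vel": joint speeds; "effort": joint torques, N m; "tool_pos": TCP position; "tool_rot": TCP orientation; "force": force on the tool from outside, world axes, zero at the start; "moment": the same for the moment, N m; "gripper_width": finger opening in mm.
Only numpy, scipy, OpenCV 4.12 (cv2) and the standard library are available. Lean on these libraries where they do the work, as an engineer would, in place of code of your own. Each camera call takes 0.05 s, during which the arm holds its last target. There are 200 camera calls.

### The job

Lay the spirit level lengthwise on the hinged board of the egg cooker's stand, in the clear stretch beside the black foot knob, and let go of it; then turn the knob of the levelling foot until the bubble stands still midway between the two lines of the vial. Then push the level firmly but not hard (about 10 N) down onto the board from above, bubble still centred, and finish while still pressing: do not let go at the end. Leave the egg cooker, egg trays, pepper shaker and spoon where they are.

Things in the scene. Friction and masses are not known exactly. Their poses are not given: they have to be found in the camera images.
- level: Loose spirit level, an aluminium bar 180 mm long (x), 26 wide (y), 40 high (z), about 0.25 kg, lying left or right of the stand. Origin: centre of its underside. Top: black rubber press pad at the middle (-27 to +17 mm along x); green vial in a notch centred 45 mm to +x, its two black lines 15 mm apart. Grip it across its width at the middle; it may lie either way round on the board.
- bubble (a joint): Position (m) of the white bubble, 10 mm long, in the vial, towards the level's +x; 0 = midway between the lines, stops at +-0.019. It runs to the higher end, 0.8 mm per milliradian of slope, settles in about 1 s, and is disturbed while the level is carried. Centred: within 2.5 mm of 0.
- board: Plywood board, 120 mm (x) by 330 (y) by 12 (z), on a fixed stand whose place and yaw vary. Origin: underside at the hinge end; top 12 mm above it, 52 mm above the shelf. Hinged about x at the origin; its far (+y) end rests on the levelling foot and starts too low (under 1.5 deg). The level's middle belongs on the middle line, 80 to 150 mm from the origin along y, parallel to y within 8 deg.
- board_spot (a point): Point on the top face of the board where the middle of the level's underside belongs: middle of the board's width, 115 mm from the hinge along y. Axes as the board's.
- foot_grip (a point): Centre of the round black ribbed knob of the levelling foot, on its vertical axis, 18 mm above the board's top: the height to grip. Knob 37 to 40 mm across and 30 mm high above the board, 170 mm from board_spot along the board's y, clear all round. Steel stud beneath it.
- foot (a joint): Angle (rad) of the foot knob, growing anticlockwise from above, stops at +-2.3. Anticlockwise raises the foot end, 7 mrad of slope per rad (bubble: 5.6 mm per rad towards the foot end). Stays where left (friction 0.06 N m). Its zero is NOT level, as the shelf leans a little, differently each time: only the bubble tells. 0.7 to 2.5 rad anticlockwise are needed, maybe two grasps.
- cooker: Slim red egg cooker, 110 mm across, 159 mm high with its clear lid, standing on the other side of the stand from the level. Origin under its centre. Leave alone.
- trays: Stack of three white egg trays, 110 x 160 mm, 50 mm high, beyond the stand. Leave alone.
- shaker: Steel pepper shaker, 48 mm across, 100 mm high, behind the stand. Leave alone.
- spoon: White ceramic spoon 160 mm long lying behind the stand. Leave alone.
Mind the look-alikes: they are no part of the job. Of the things that look like the level, the smaller one is meant.

How it is judged:
By the outcome, as a careful person would: the job done as asked, in the order asked, and still so for the second after the job is handed in, while the arm keeps its last pose, push and grip.
It also fails if it takes over 64 s, if anything falls off the work surface, if the arm or the gripper's body presses on something with over 40 N, if the wrist force passes 120 N, or if a joint passes its speed limit or range.

## Working session

There is one attempt and no reset: what is moved stays moved. The work goes in short steps, Python scripts to look and compute and a shell command to move; the robot and the scene stay as the last step left them, time stands still between calls to the robot, and variables do not carry over. Pictures are saved under pics/ and viewed, about 8 in all and at most 12, crops included, and the job is handed in when it is done.

```bash
ls; mkdir -p pics; cat > h.py <<'E'
import numpy as np,cv2
from scipy.spatial.transform import Rotation as R
from plant import bot
def cam(n):
    o=bot.get_obs(); im,d=bot.camera(n); p=bot.camera_params(n)
    if n=='wrist':
        T=np.eye(4);T[:3,:3]=R.from_rotvec(o['tool_rot']).as_matrix();T[:3,3]=o['tool_pos']
        M=T@np.array(p['tool_from_camera'])
    else:
        M=np.eye(4);q=np.array(p['orientation'])
        M[:3,:3]=R.from_rotvec(q).as_matrix() if q.size==3 else q.reshape(3,3); M[:3,3]=p['xyz']
    return im,d,p,M
def save(name,im): cv2.imwrite('pics/'+name,im[:,:,::-1])
def dep(n,name):
    im,d,p,M=cam(n); save(name+'.png',im); np.savez('pics/'+name,im=im,d=d,M=M,k=[p['fx'],p['fy'],p['cx'],p['cy']])
def pt(name,u,v,z=None):
    f=np.load('pics/'+name+'.npz');k=f['k'];M=f['M'];d=f['d']
    r=np.array([(u-k[2])/k[0],(v-k[3])/k[1],1])
    if z is None:
        w=d[int(v)-1:int(v)+2,int(u)-1:int(u)+2];w=w[w>0]; s=np.median(w) if w.size else np.nan
    else: s=(z-M[2,3])/(M[:3,:3]@r)[2]
    return M[:3,:3]@r*s+M[:3,3]
E
python3 - <<'E'
from h import *
print(bot.get_obs()); dep('top','top0'); dep('scene','sc0')
for n in('top','scene','wrist'):print(bot.camera_params(n))
print(bot.hold_point_z)
E
```

```text
pics
{'t': 0.0, 'joint_pos': array([ 1.32601692e+00,  4.23867348e-01,  1.63069261e+00, -3.98760507e-05,
        1.08861311e+00, -1.89791034e-02]), 'joint_vel': array([-7.56537019e-04,  1.35942860e-03, -2.94042704e-03, -8.09468967e-04,
       -1.10397593e-06, -1.30635740e-03]), 'effort': array([-3.79313560e-04, -5.57388997e+01, -2.81736642e+01, -4.05990761e-05,
        7.52212509e-03, -1.55374772e-05]), 'tool_pos': array([139.75784569, 608.56143615, 203.52815407]), 'tool_rot': array([-1.30859082, -1.04039837,  1.04246017]), 'force': array([-0.49130498, -0.42179166, -0.3402111 ]), 'moment': array([0.00101122, 0.02553555, 0.03640785]), 'gripper_width': 85.51108958765401}
{'fx': 449.8307223772107, 'fy': 449.8307223772107, 'cx': 321.20968318035267, 'cy': 245.82550462954268, 'xyz': array([ 349.2701305 ,  -17.4262127 , 1205.94059275]), 'orientation': array([-2.11874984,  2.15835293, -0.15401621])}
{'fx': 617.4718245458165, 'fy': 617.4718245458165, 'cx': 328.21940747243184, 'cy': 240.2073101289475, 'xyz': array([1415.56502435, -902.21706707,  948.6425547 ]), 'orientation': array([-2.02255266, -0.86873686,  0.42667838])}
{'fx': 426.0825474416905, 'fy': 426.0825474416905, 'cx': 315.67530961444777, 'cy': 240.06095621132187, 'tool_from_camera': array([[ 9.99999832e-01, -4.58815046e-04,  3.55165004e-04,
         1.03872807e-01],
       [-4.84875489e-04, -3.24631989e-01,  9.45840281e-01,
        -1.69314990e+02],
       [-3.18667830e-04, -9.45840294e-01, -3.24632157e-01,
         8.44689426e+01],
       [ 0.00000000e+00,  0.00000000e+00,  0.00000000e+00,
         1.00000000e+00]])}
18.700000000000003
```

View pics/top0.png

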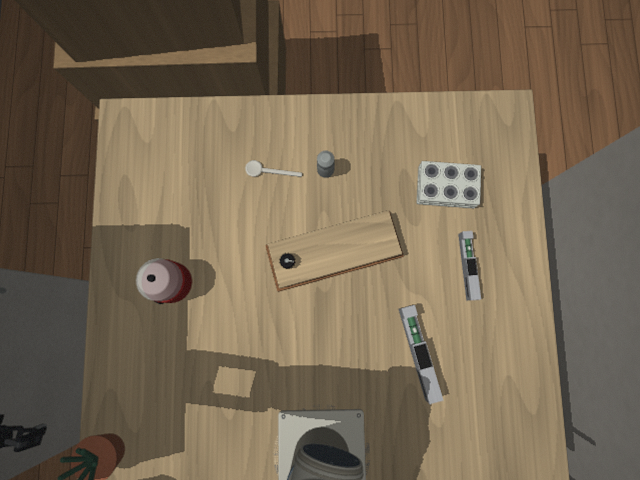

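View pics/sc0.png

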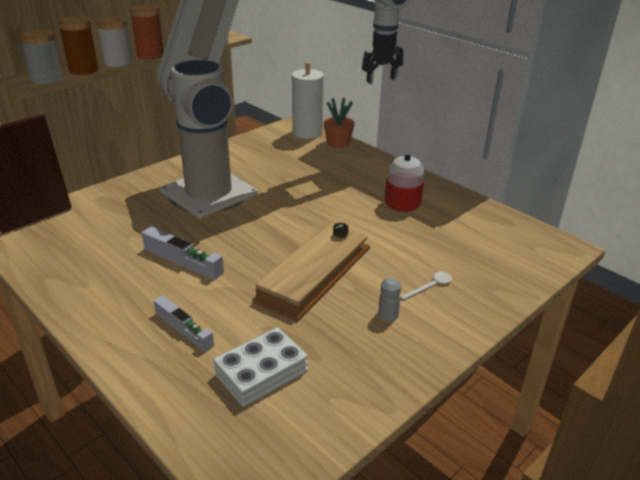

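The top view shows the small level at about (471,266), with its vial (469,245) towards +x. The board runs from knob (288,261) to hinge end (395,233). The larger look-alike is at (421,355). The cooker is at left and the trays beyond.

```bash
python3 - <<'E'
from h import *
f=np.load('pics/top0.npz')
def grid(a):
    return np.round(a,0)
for n,u,v in[('lev mid',471,266),('lev top end',467,234),('lev bot end',475,297),('boardc',345,250),('knob',288,261),('table',440,260),('bc1',270,246),('bc2',388,213),('bc3',402,253),('bc4',279,288)]:
    print(n,pt('top0',u,v).round(1))
print(R.from_rotvec(bot.get_obs()['tool_rot']).as_matrix().round(3))
im=f['im']
a=cv2.resize(im[220:310,430:510],None,fx=5,fy=5,interpolation=cv2.INTER_CUBIC)
b=cv2.resize(im[205:295,260:410],None,fx=2.66,fy=2.66,interpolation=cv2.INTER_CUBIC)
c=np.zeros((450,800,3),np.uint8);c[:a.shape[0],:400]=a;c[:b.shape[0],400:400+b.shape[1]]=b[:,:400]
save('crop1.png',c)
E
```

```text
lev mid [ 467.5 -397.7   39. ]
lev top end [ 551.9 -392.6   40. ]
lev bot end [ 387.3 -402.4   39.3]
boardc [514.  -71.   51.2]
knob [484.9  74.8  78.2]
table [ 489.2 -328.1    0.9]
bc1 [528.9 124.1  47.2]
bc2 [ 609.7 -186.1   51.9]
bc3 [ 508.  -224.2   16.2]
bc4 [421.1 104.3  14.8]
[[ 0.224 -0.    -0.975]
 [ 0.975 -0.001  0.224]
 [-0.001 -1.     0.   ]]
```

View pics/crop1.png

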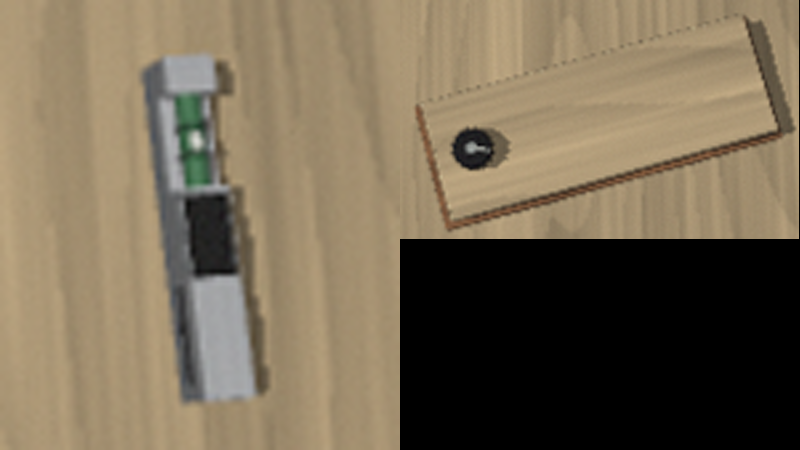

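```bash
python3 - <<'E'
from h import *
A=pt('top0',467.8,231.2,40);B=pt('top0',476,299.6,40)
d=A-B;print('lev',A,B,(A+B)/2,np.linalg.norm(d),np.degrees(np.arctan2(d[1],d[0])))
c=[pt('top0',u,v,z) for u,v,z in[(266.8,244.5,49),(389.7,210.6,52),(402.5,253.9,52),(278,288.5,49)]]
foot=(c[0]+c[3])/2;h=(c[1]+c[2])/2;y=foot-h;L=np.linalg.norm(y);y/=L
w=np.linalg.norm(c[1]-c[2]),np.linalg.norm(c[0]-c[3])
print('foot end',foot,'hinge',h,L,w,'ang',np.degrees(np.arctan2(y[1],y[0])), np.degrees(np.arctan2(*(c[1]-c[0])[[1,0]])),np.degrees(np.arctan2(*(c[2]-c[3])[[1,0]])))
k=pt('top0',287.4,260.6,80);print('knob',k,(k-h)@y,'spot',h+115*y,'from knob',k-170*y)
# depth-based level: plane pts
f=np.load('pics/top0.npz')
P=[]
for v in range(225,305):
  for u in range(455,490):
    p=pt('top0',u,v)
    if 34<p[2]<46:P.append(p)
P=np.array(P,np.float32);print('depth lev',len(P),P.mean(0),cv2.minAreaRect(P[:,:2]))
P=[]
for v in range(205,295):
  for u in range(260,410):
    p=pt('top0',u,v)
    if 42<p[2]<58:P.append(p)
P=np.array(P,np.float32);print('depth board',len(P),P.mean(0),cv2.minAreaRect(P[:,:2]))
A=np.c_[P[:,:2],np.ones(len(P))];print(np.linalg.lstsq(A,P[:,2],rcond=None)[0])
E
```

```text
lev [ 559.33162295 -395.20000403   40.        ] [ 380.62260874 -404.23178409   40.        ] [ 469.97711584 -399.71589406   40.        ] 178.9370973569059 2.893211465449006
foot end [475.27993126 117.77802148  49.        ] hinge [ 558.4686568  -204.99311369   52.        ] 333.33252129343003 (np.float64(118.57548477578412), np.float64(118.46199450918569)) ang 104.45247629718764 -75.53817613149809 -75.55688646697352
knob [485.71568484  76.17262424  80.        ] 290.161941118181 spot [529.76847657 -93.63680078  50.96499748] from knob [528.14203823 -88.44105571  81.53000373]Traceback (most recent call last):
  File "<stdin>", line 16, in <module>
cv2.error: OpenCV(4.12.0) /io/opencv/modules/imgproc/src/convhull.cpp:143: error: (-215:Assertion failed) total >= 0 && (depth == CV_32F || depth == CV_32S) in function 'convexHull'
```

Level is at about (470,-400), yaw 2.9°. The board's y axis points at 104.5° and the spot is near (529,-91). I'll move over the level.

```bash
python3 -m crank '[[[1,145,-140,60,0,0,-0.6],[1,145,-140,60,0,0,-0.6],[1,145,-140,60,0,0,-0.6],[1,145,-140,60,0,0,-0.6],[1,145,-140,60,0,0,-0.6],[1,290,-280,60,0,0,-1.2],[1,290,-280,60,0,0,-1.2],[1,290,-280,60,0,0,-1.2],[1,290,-280,60,0,0,-1.2],[1,290,-280,60,0,0,-1.2]]]'
python3 -m crank '[[[1,50,-410,0,0,0,-1.2],[1,50,-410,0,0,0,-1.2],[1,50,-410,0,0,0,-1.2],[1,50,-410,0,0,0,-1.2],[1,50,-410,0,0,0,-1.2],[1,50,-410,0,0,0,-1.2],[1,50,-410,0,0,0,-1.2],[1,50,-410,0,0,0,-1.2],[1,50,-410,0,0,0,-1.2],[1,50,-410,0,0,0,-1.2]]]'
python3 -m crank '[[[1,-10,-320,-80,0,0,-0.466],[1,-10,-320,-80,0,0,-0.466],[1,-10,-320,-80,0,0,-0.466],[1,-10,-320,-80,0,0,-0.466],[1,-10,-320,-80,0,0,-0.466],[1,-10,-320,-80,0,0,-0.466],[1,-10,-320,-80,0,0,-0.466],[1,-10,-320,-80,0,0,-0.466],[1,-10,-320,-80,0,0,-0.466],[1,-10,-320,-80,0,0,-0.466]]]'
python3 - <<'E'
from h import *
dep('wrist','w0');o=bot.get_obs();print(o['tool_pos'],R.from_rotvec(o['tool_rot']).as_matrix().round(3),o['joint_pos'])
E
```

```text
t: 0.93
tool_pos: [431.1, 327.0, 264.2]
tool_rot: [-1.568, -0.109, 0.109]
force: [0.7, 1.0, -0.2]
gripper_width: 85.5
t: 1.77
tool_pos: [479.5, -83.2, 264.3]
tool_rot: [-1.408, 0.827, -0.827]
force: [-0.0, 0.9, 0.6]
gripper_width: 85.3
t: 2.6
tool_pos: [468.8, -402.2, 182.8]
tool_rot: [-1.231, 1.177, -1.173]
force: [0.5, 0.8, -0.5]
gripper_width: 85.5
[ 469.10949056 -400.92293947  183.35595644] [[ 0.048 -0.001  0.999]
 [-0.999  0.002  0.048]
 [-0.002 -1.    -0.001]] [-7.26596543e-01  4.36306858e-01  1.66288732e+00  2.73562367e-04
  1.04448079e+00  7.95787874e-01]
```

View pics/w0.png

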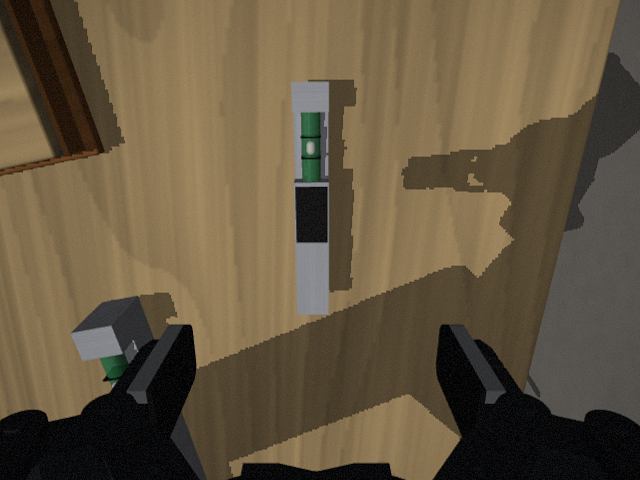

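The wrist view shows the level upright: far top edge centre at (310,82), near end (313,314), pad at (312,214) and vial at (311,147). The big look-alike is lower left.

```bash
python3 - <<'E'
from h import *
A=pt('w0',310.5,82,40);B=pt('w0',313.5,314,40);d=A-B
print(A,B,(A+B)/2,np.linalg.norm(d),np.degrees(np.arctan2(d[1],d[0])))
print(pt('w0',312,290),pt('w0',311,97),pt('w0',312,214),pt('w0',297,240,40),pt('w0',327,240,40))
for n in ('gripper',):
  o=bot.get_obs();x=R.from_rotvec(o['tool_rot']).as_matrix()[:,0];print(np.degrees(np.arctan2(x[1],x[0])))
E
```

```text
[ 558.90182024 -393.7418963    40.        ] [ 379.75404595 -403.82561112   40.        ] [ 469.3279331  -398.78375371   40.        ] 179.43134157265197 3.2216158169163136
[ 401.29365352 -401.64300619   39.54585305] [ 549.15957232 -394.4997057    39.74355967] [ 465.16362158 -398.86437112   40.24657799] [ 443.67967344 -388.16175096   40.        ] [ 444.77807638 -411.38605014   40.        ]
-87.23415143144534
```

```bash
python3 -m crank '[[[1,0.5,2,-40,0,0,0],[1,0.5,2,-80,0,0,0],[1,0.5,2,-120,0,0,0],[1,0.5,2,-150,0,0,0],[1,0.5,2,-171,0,0,0],[1,0.5,2,-171,0,0,0],[1,0.5,2,-171,0,0,0],[-1,0.5,2,-171,0,0,0],[-1,0.5,2,-171,0,0,0],[-1,0.5,2,-171,0,0,0]]]'
python3 -m crank '[[[-1,0,0,0,0,0,0],[-1,0,0,0,0,0,0],[-1,0,0,0,0,0,0],[-1,0,0,0,0,0,0],[-1,0,0,0,0,0,0],[-1,0,0,20,0,0,0],[-1,0,0,50,0,0,0],[-1,0,0,80,0,0,0],[-1,0,0,110,0,0,0],[-1,0,0,120,0,0,0]]]'
```

```text
t: 3.48
tool_pos: [471.6, -399.6, 15.5]
tool_rot: [-1.232, 1.169, -1.175]
force: [0.5, -1.2, -0.7]
gripper_width: 51.8
t: 4.32
tool_pos: [472.2, -400.5, 137.7]
tool_rot: [-1.232, 1.167, -1.178]
force: [0.7, -0.1, 1.0]
gripper_width: 0.4
```

```bash
python3 - <<'E'
from h import *
o=bot.get_obs();print(o['t'],o['gripper_width'],o['tool_pos'])
dep('wrist','w1')
E
```

```text
4.3167 0.38653910010344483 [ 472.15849231 -400.48178945  137.69853323]
```

View pics/w1.png

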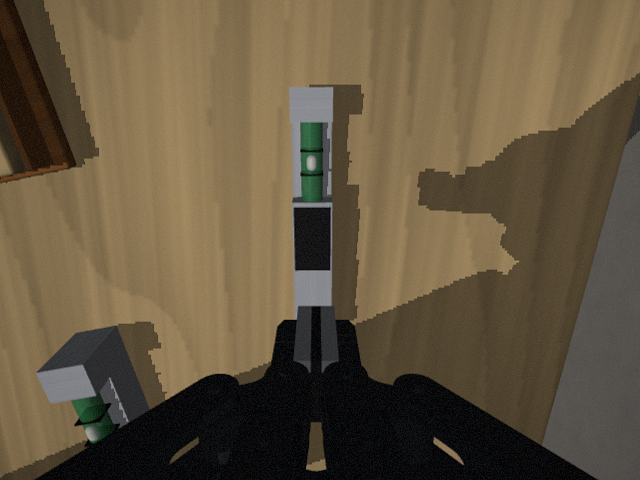

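```bash
python3 - <<'E'
from h import *
A=pt('w1',311.5,87,40);B=pt('w1',313,305,40)
print(A,B,pt('w1',311,100),pt('w1',312,237,40),pt('w1',312,202,40),pt('w1',312,270,40), 'w0 pad', pt('w0',312,185,40),pt('w0',312,242,40))
for v in range(300,345,6):print(v,pt('w1',308,v).round(1),pt('w1',325,v).round(1))
E
python3 -m crank '[[[1,0,0,0,0,0,0],[1,0,0,0,0,0,0],[1,0,0,0,0,0,0],[1,0,0,0,0,0,0],[1,0,0,0,0,0,0],[1,0,0,0,0,0,0],[1,0,0,0,0,0,0],[1,0,0,0,0,0,0],[1,0,0,0,0,0,0],[1,0,0,0,0,0,0]]]'
```

```text
[ 559.21419638 -393.66161259   40.        ] [ 415.96131448 -401.33948366   40.        ] [ 551.90929293 -393.69908789   39.6936088 ] [ 465.97085479 -398.30679543   40.        ] [ 489.67123498 -397.20123584   40.        ] [ 442.38107645 -399.40719574   40.        ] w0 pad [ 487.36985897 -397.89311302   40.        ] [ 442.58721351 -399.84655964   40.        ]
300 [ 419.6 -397.7   39.9] [ 420.1 -409.5   39.7]
306 [ 481.7 -396.7  167.6] [ 482.1 -402.9  167.8]
312 [ 482.1 -396.8  172.9] [ 482.3 -402.8  172.8]
318 [ 482.1 -396.8  177.1] [ 482.5 -402.7  177.3]
324 [ 482.1 -396.9  181.1] [ 482.2 -402.6  180.9]
330 [ 482.1 -396.9  184.9] [ 482.3 -402.5  184.9]
336 [ 481.6 -397.   187.8] [ 482.7 -402.4  189.2]
342 [ 482.3 -397.   192.6] [ 482.5 -402.3  192.4]
t: 5.2
tool_pos: [470.4, -398.9, 133.3]
tool_rot: [-1.232, 1.172, -1.172]
force: [0.3, -0.8, -0.1]
gripper_width: 85.1
```

The fingers shut without touching the level. The depth image puts their tips well above the stated TCP, so I'll check that in both cameras.

```bash
python3 - <<'E'
from h import *
def cloud(n):
    im,d,p,M=cam(n); v,u=np.mgrid[:480,:640]
    r=np.stack([(u-p['cx'])/p['fx']*d,(v-p['cy'])/p['fy']*d,d],-1)
    P=r@M[:3,:3].T+M[:3,3]; P[d<=0]=np.nan; return P
o=bot.get_obs();print(o['tool_pos'],o['joint_pos'])
for n in('scene','wrist'):
    P=cloud(n).reshape(-1,3); t=o['tool_pos']
    Q=P[(abs(P[:,0]-t[0])<25)&(abs(P[:,1]-t[1])<75)&(P[:,2]>60)&(P[:,2]<250)]
    for s in(-1,1):
        q=Q[(Q[:,1]-t[1])*s>30]
        if len(q): q=q[np.argsort(q[:,2])];print(n,s,len(q),q[:200:20].round(1).tolist())
E
```

```text
[ 470.41479444 -398.90985968  133.32381244] [-7.22623661e-01  4.96698508e-01  1.69785742e+00 -1.69007999e-06
  9.46993022e-01  7.98400833e-01]
scene -1 535 [[478.1, -446.2, 169.9], [469.4, -453.0, 181.3], [467.7, -453.5, 185.7], [470.2, -456.5, 191.1], [475.4, -454.4, 195.5], [477.5, -448.0, 200.9], [479.4, -450.7, 205.8], [488.9, -444.1, 212.7], [483.1, -457.6, 218.6], [466.6, -445.2, 220.8]]
scene 1 369 [[471.3, -355.0, 171.7], [459.6, -356.2, 179.1], [476.6, -347.1, 183.8], [478.3, -350.3, 188.8], [460.8, -357.8, 193.5], [480.4, -350.4, 200.2], [472.5, -356.9, 204.3], [470.6, -355.2, 207.6], [479.4, -343.2, 214.1], [480.3, -353.1, 219.1]]
wrist -1 16943 [[467.1, -441.6, 172.7], [478.7, -440.7, 173.8], [477.9, -441.0, 174.3], [474.2, -441.1, 174.8], [473.3, -441.1, 175.2], [470.3, -441.1, 175.6], [465.7, -441.6, 176.1], [463.6, -441.5, 176.5], [481.7, -440.8, 176.8], [476.8, -440.8, 177.1]]
wrist 1 16964 [[466.1, -355.6, 172.7], [471.3, -355.8, 173.8], [464.0, -356.0, 174.4], [475.9, -355.3, 175.0], [474.3, -355.4, 175.5], [469.4, -355.9, 175.9], [476.7, -355.3, 176.2], [470.3, -355.8, 176.6], [468.1, -355.8, 176.8], [476.4, -355.2, 177.1]]
```

Both cameras agree: the open tips sit at z≈171 with TCP at 133, so the real shut tips are about 26 mm above the reported TCP. I'll use that offset and grip lower.

```bash
python3 -m crank '[[[1,-1,0,-40,0,0,0],[1,-1,0,-80,0,0,0],[1,-1,0,-115,0,0,0],[1,-1,0,-140,0,0,0],[1,-1,0,-152,0,0,0],[1,-1,0,-152,0,0,0],[1,-1,0,-152,0,0,0],[1,-1,0,-152,0,0,0],[-1,-1,0,-152,0,0,0],[-1,-1,0,-152,0,0,0]]]'
python3 -m crank '[[[-1,0,0,0,0,0,0],[-1,0,0,0,0,0,0],[-1,0,0,0,0,0,0],[-1,0,0,0,0,0,0],[-1,0,0,0,0,0,0],[-1,0,0,0,0,0,0],[-1,0,0,0,0,0,0],[-1,0,0,0,0,0,0],[-1,0,0,0,0,0,0],[-1,0,0,0,0,0,0]]]'
```

```text
t: 6.13
tool_pos: [470.4, -399.8, -16.8]
tool_rot: [-1.232, 1.17, -1.175]
force: [0.0, -0.0, -0.7]
gripper_width: 64.1
t: 6.97
tool_pos: [469.8, -399.2, -18.0]
tool_rot: [-1.232, 1.172, -1.173]
force: [-1.1, 0.4, 5.9]
gripper_width: 25.3
```

```bash
python3 -m crank '[[[-1,0,0,20,0,0,0],[-1,0,0,55,0,0,0],[-1,0,0,90,0,0,0],[-1,5,20,120,0,0,0.1],[-1,12,50,120,0,0,0.2],[-1,18,85,120,0,0,0.3],[-1,24,120,120,0,0,0.42],[-1,30,155,120,0,0,0.54],[-1,36,185,120,0,0,0.66],[-1,42,215,120,0,0,0.78]]]'
python3 -m crank '[[[-1,4,25,0,0,0,0.12],[-1,8,50,0,0,0,0.24],[-1,12,70,0,0,0,0.36],[-1,15,82,0,0,0,0.48],[-1,17,90,0,0,0,0.6],[-1,17,93,0,0,0,0.72],[-1,17,93,0,0,0,0.84],[-1,17,93,0,0,0,0.95],[-1,17,93,0,0,0,0.99],[-1,17,93,0,0,0,0.99]]]'
python3 - <<'E'
from h import *
o=bot.get_obs();x=R.from_rotvec(o['tool_rot']).as_matrix()[:,0];print(o['tool_pos'],o['force'],np.degrees(np.arctan2(x[1],x[0])))
dep('wrist','w2')
E
```

```text
t: 7.8
tool_pos: [510.9, -182.0, 101.0]
tool_rot: [-1.493, 0.576, -0.574]
force: [0.3, -0.5, -2.6]
gripper_width: 24.9
t: 8.63
tool_pos: [527.9, -90.6, 100.9]
tool_rot: [-1.561, -0.196, 0.198]
force: [0.1, -0.1, -2.3]
gripper_width: 24.9
[527.86974964 -90.64244898 100.88768704] [ 0.06723538 -0.13683018 -2.25958801] 14.355831493661235
```

View pics/w2.png

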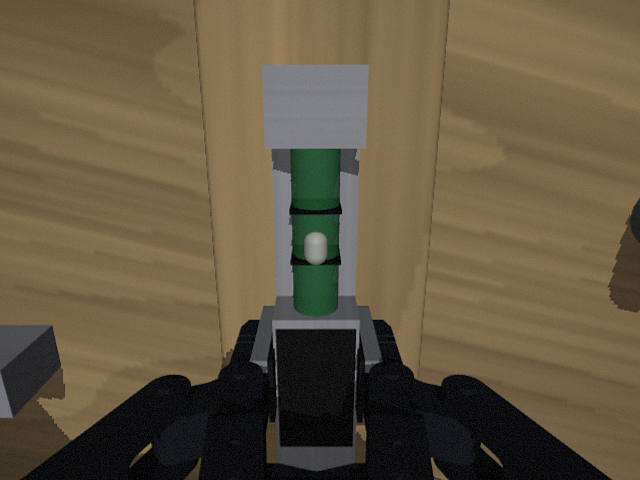

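The level is held over the board. The board edges are at (195,0)-(225,350) and (450,0)-(425,330).

```bash
python3 - <<'E'
from h import *
f=lambda u,v:pt('w2',u,v,51)
a,b=f(195,0),f(224,340);c,d=f(450,0),f(425,330)
print(a,b,c,d,np.linalg.norm(a-c))
print([np.degrees(np.arctan2(*(p-q)[[1,0]])) for p,q in((a,b),(c,d))])
m0,m1=(a+c)/2,(b+d)/2;y=(m0-m1)/np.linalg.norm(m0-m1)
y=np.array([np.cos(np.radians(104.45)),np.sin(np.radians(104.45)),0]);n=np.array([y[1],-y[0],0])
o=bot.get_obs()['tool_pos'];print('lateral tool off centreline',[(o-m)@n for m in(m0,m1)], pt('w2',208,150),pt('w2',430,150))
E
```

```text
[443.05772628  16.46257808  51.        ] [ 487.96740488 -156.04834227   51.        ] [555.69691492  45.21612937  51.        ] [ 600.90615201 -120.1018079    51.        ] 116.25125172588713
[np.float64(104.59189738311385), np.float64(105.2946366558501)]
lateral tool off centreline [np.float64(-2.6926061033048407), np.float64(-4.176573814074439)] [459.63038747 -49.21340687  48.5642169 ] [569.80991345 -20.97677184  48.9724607 ]
```

```bash
python3 -m crank '[[[-1,3,0.7,-25,0,0,0.003],[-1,3,0.7,-45,0,0,0.003],[-1,3,0.7,-55,0,0,0.003],[-1,3,0.7,-60,0,0,0.003],[-1,3,0.7,-63,0,0,0.003],[-1,3,0.7,-65,0,0,0.003],[-1,3,0.7,-66,0,0,0.003],[-1,3,0.7,-67,0,0,0.003],[-1,3,0.7,-67,0,0,0.003],[-1,3,0.7,-67,0,0,0.003]]]'
```

```text
t: 9.52
tool_pos: [531.7, -90.2, 34.8]
tool_rot: [-1.562, -0.198, 0.197]
force: [-0.7, -0.9, -2.9]
gripper_width: 25.1
```

```bash
python3 -m crank '[[[-1,0,0,-1,0,0,0],[-1,0,0,-1,0,0,0],[-1,0,0,-2,0,0,0],[-1,0,0,-2,0,0,0],[-1,0,0,-2.5,0,0,0],[-1,0,0,-2.5,0,0,0],[-1,0,0,-3,0,0,0],[-1,0,0,-3,0,0,0],[-1,0,0,-3,0,0,0],[-1,0,0,-3,0,0,0]]]'
```

```text
t: 10.35
tool_pos: [531.7, -89.9, 32.1]
tool_rot: [-1.562, -0.199, 0.197]
force: [-1.3, 3.9, 7.8]
gripper_width: 25.7
```

```bash
python3 -m crank '[[[-0.2,0,0,2,0,0,0],[-0.2,0,0,2,0,0,0],[-0.2,0,0,2,0,0,0],[-0.2,0,0,2,0,0,0],[0.5,0,0,2,0,0,0],[0.5,0,0,2,0,0,0],[0.5,0,0,5,0,0,0],[0.5,0,0,25,0,0,0],[0.5,0,0,60,0,0,0],[0.5,0,0,85,0,0,0]]]'
python3 -m crank '[[[0.5,0,0,40,0,0,0],[0.5,-5,20,45,0,0,0],[0.5,-10,40,45,0,0,0],[0.5,-10,40,45,0,0,0],[0.5,-10,40,45,0,0,0],[0.5,-10,40,45,0,0,0],[0.5,-10,40,45,0,0,0],[0.5,-10,40,45,0,0,0],[0.5,-10,40,45,0,0,0],[0.5,-10,40,45,0,0,0]]]'
python3 - <<'E'
from h import *
o=bot.get_obs();print(o['tool_pos'],o['force'],o['joint_pos'][[0,5]])
dep('wrist','w3')
E
```

```text
t: 11.18
tool_pos: [531.4, -90.2, 117.8]
tool_rot: [-1.562, -0.198, 0.198]
force: [1.0, -0.2, 0.3]
gripper_width: 63.6
t: 12.02
tool_pos: [521.4, -50.6, 161.0]
tool_rot: [-1.562, -0.197, 0.198]
force: [-0.3, -0.3, -0.7]
gripper_width: 63.9
[521.37760261 -50.60152855 161.03162086] [-0.30123054 -0.3074736  -0.74267874] [-0.11944589 -0.3707728 ]
```

View pics/w3.png

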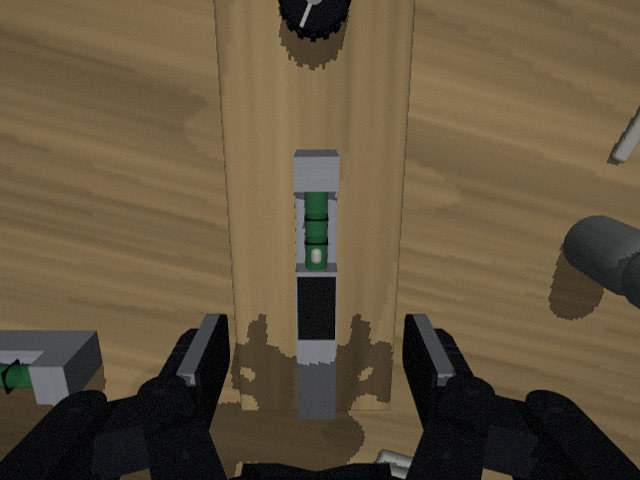

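The level lies centred on the board. The bubble is at (316,256), the lines at v≈218 and 243, and the knob at the top (315,10).

```bash
cat >> h.py <<'E'
def bubble(name,box):
    # along-column intensity profile of vial: white bubble = R high; lines = dark
    f=np.load('pics/'+name+'.npz');im=f['im'].astype(int);u0,v0,u1,v1=box;c=im[v0:v1,u0:u1]
    w=(c.min(2)>110);v,u=np.nonzero(w);print('bub',len(v),u.mean()+u0 if len(v) else None,v.mean()+v0 if len(v) else None)
    return c
E
python3 - <<'E'
from h import *
c=bubble('w3',(308,196,325,264))
f=np.load('pics/w3.npz');im=f['im'].astype(int)
print([(v,int(im[v,306:327,1].mean())) for v in range(194,270)])
print([int(im[256,u].min()) for u in range(305,330)])
for v,(a,b) in ((218,(0,0)),(243,(0,0)),(256,(0,0)),(230,(0,0))):print(v,pt('w3',316,v))
E
python3 -m crank '[[[1,-4,12,0,0,0,-0.12],[1,-8,28,0,0,0,-0.24],[1,-14,45,0,0,0,-0.36],[1,-20,65,0,0,0,-0.48],[1,-25,85,0,0,0,-0.6],[1,-30,105,0,0,0,-0.72],[1,-34,120,0,0,0,-0.84],[1,-34,125,0,0,0,-0.96],[1,-34,125,0,0,0,-1.08],[1,-34,125,0,0,0,-1.2]]]'
python3 -m crank '[[[1,0,0,0,0,0,-0.12],[1,0,0,0,0,0,-0.24],[1,0,0,0,0,0,-0.35],[1,0,0,0,0,0,-0.4],[1,0,0,0,0,0,-0.4],[1,0,0,0,0,0,-0.4],[1,0,0,0,0,0,-0.4],[1,0,0,0,0,0,-0.4],[1,0,0,0,0,0,-0.4],[1,0,0,0,0,0,-0.4]]]'
python3 - <<'E'
from h import *
o=bot.get_obs();print(o['tool_pos'],o['joint_pos'][[0,5]])
dep('wrist','w4')
E
```

```text
bub 104 315.97115384615387 255.2403846153846
[(194, 74), (195, 74), (196, 74), (197, 74), (198, 74), (199, 74), (200, 75), (201, 74), (202, 74), (203, 73), (204, 74), (205, 75), (206, 74), (207, 73), (208, 74), (209, 75), (210, 75), (211, 75), (212, 75), (213, 70), (214, 63), (215, 64), (216, 63), (217, 63), (218, 50), (219, 22), (220, 14), (221, 54), (222, 77), (223, 74), (224, 74), (225, 74), (226, 73), (227, 74), (228, 74), (229, 73), (230, 73), (231, 72), (232, 74), (233, 74), (234, 75), (235, 73), (236, 69), (237, 62), (238, 63), (239, 64), (240, 62), (241, 62), (242, 45), (243, 17), (244, 13), (245, 54), (246, 76), (247, 74), (248, 77), (249, 88), (250, 96), (251, 102), (252, 104), (253, 102), (254, 99), (255, 98), (256, 97), (257, 98), (258, 99), (259, 98), (260, 95), (261, 89), (262, 81), (263, 72), (264, 68), (265, 70), (266, 71), (267, 70), (268, 73), (269, 76)]
[67, 27, 26, 32, 34, 31, 92, 112, 126, 135, 139, 142, 141, 136, 130, 108, 76, 40, 35, 30, 22, 28, 72, 113, 121]
218 [517.39282257 -36.73527973  86.3899279 ]
243 [521.2526118  -51.76976298  87.0634085 ]
256 [523.20239935 -59.36256471  88.58321701]
230 [519.20432024 -43.79082716  87.02423583]
t: 12.9
tool_pos: [487.4, 75.3, 161.3]
tool_rot: [-1.44, 0.743, -0.743]
force: [0.2, 0.4, 0.2]
gripper_width: 85.6
t: 13.73
tool_pos: [487.4, 74.8, 161.3]
tool_rot: [-1.307, 1.043, -1.043]
force: [0.7, -0.5, 0.3]
gripper_width: 85.7
[487.39929041  74.80116131 161.30324396] [0.1281325  1.47568474]
```

View pics/w4.png

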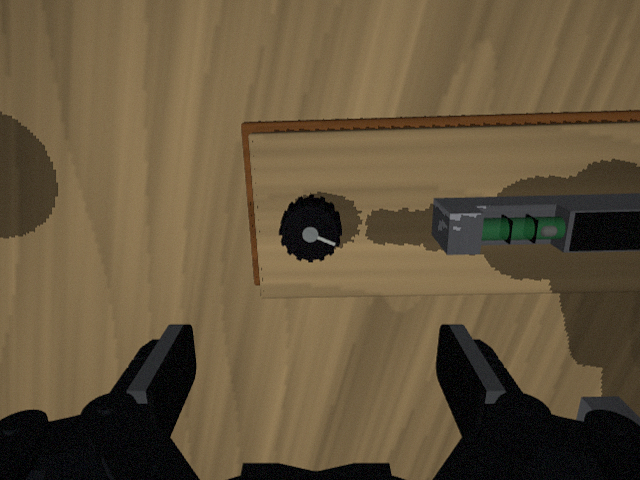

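The knob's top is centred near (311,230), with its pointer to the lower right; the level's vial is to the right, around (523,230).

```bash
python3 - <<'E'
from h import *
o=bot.get_obs();R0=R.from_rotvec(o['tool_rot']).as_matrix();print(np.degrees(np.arctan2(R0[1,0],R0[0,0])))
print(pt('w4',300,215),pt('w4',311,229),pt('w4',310,235))
f=np.load('pics/w4.npz');P=np.array([pt('w4',u,v) for v in range(190,268) for u in range(275,348)])
Q=P[P[:,2]>70];print(len(Q),np.median(Q[:,2]),Q[:,:2].min(0),Q[:,:2].max(0),(Q[:,:2].min(0)+Q[:,:2].max(0))/2)
E
```

```text
-77.21472283649567
[497.04875352  87.50466606  76.27301827] [489.98528291  78.94368118  77.22789742] [486.08924408  78.71326691  77.50247445]
2820 76.2856161242705 [466.52412876  59.0838141 ] [506.13249901  98.40266165] [486.32831389  78.74323787]
```

```bash
python3 -m crank '[[[1,-1,3,-40,0,0,0],[1,-1,3,-75,0,0,0],[1,-1,3,-105,0,0,0],[1,-1,3,-125,0,0,0],[1,-1,3,-138,0,0,0],[1,-1,3,-138,0,0,0],[1,-1,3,-138,0,0,0],[1,-1,3,-138,0,0,0],[-1,-1,3,-138,0,0,0],[-1,-1,3,-138,0,0,0]]]'
python3 -m crank '[[[-1,0,0,0,0,0,0],[-1,0,0,0,0,0,0],[-1,0,0,0,0,0,0],[-1,0,0,0,0,0,0],[-1,0,0,0,0,0,0],[-1,0,0,0,0,0,0],[-1,0,0,0,0,0,0],[-1,0,0,0,0,0,0],[-1,0,0,0,0,0,0],[-1,0,0,0,0,0,0]]]'
```

```text
t: 14.62
tool_pos: [487.3, 77.9, 24.4]
tool_rot: [-1.305, 1.042, -1.045]
force: [0.2, -0.6, -0.0]
gripper_width: 63.5
t: 15.45
tool_pos: [486.7, 78.1, 23.6]
tool_rot: [-1.306, 1.043, -1.044]
force: [-0.9, 4.0, 6.2]
gripper_width: 35.0
```

```bash
python3 -m crank '[[[-1,0,0,0.2,0,0,0.1],[-1,0,0,0.4,0,0,0.2],[-1,0,0,0.6,0,0,0.3],[-1,0,0,0.8,0,0,0.4],[-1,0,0,1,0,0,0.5],[-1,0,0,1.2,0,0,0.6],[-1,0,0,1.4,0,0,0.7],[-1,0,0,1.6,0,0,0.8],[-1,0,0,1.8,0,0,0.9],[-1,0,0,2,0,0,1.0]]]'
python3 -m crank '[[[-1,0,0,0.2,0,0,0.1],[-1,0,0,0.4,0,0,0.2],[-1,0,0,0.6,0,0,0.3],[-1,0,0,0.8,0,0,0.4],[-1,0,0,1,0,0,0.5],[-1,0,0,1.2,0,0,0.6],[-1,0,0,1.4,0,0,0.7],[-1,0,0,1.6,0,0,0.8],[-1,0,0,1.8,0,0,0.9],[-1,0,0,2,0,0,1.0]]]'
python3 -m crank '[[[-1,0,0,0.2,0,0,0.1],[-1,0,0,0.4,0,0,0.2],[-1,0,0,0.6,0,0,0.3],[-1,0,0,0.8,0,0,0.4],[-1,0,0,0.8,0,0,0.4],[-1,0,0,0.8,0,0,0.4],[-1,0,0,0.8,0,0,0.4],[-1,0,0,0.8,0,0,0.4],[-1,0,0,0.8,0,0,0.4],[-1,0,0,0.8,0,0,0.4]]]'
```

```text
t: 16.28
tool_pos: [486.8, 77.7, 25.6]
tool_rot: [-1.554, 0.269, -0.27]
force: [0.7, -0.9, 5.2]
gripper_width: 35.4
t: 17.12
tool_pos: [487.1, 77.3, 27.7]
tool_rot: [-1.51, -0.515, 0.514]
force: [1.3, -2.3, 5.1]
gripper_width: 35.0
t: 17.95
tool_pos: [487.4, 77.3, 28.5]
tool_rot: [-1.412, -0.821, 0.819]
force: [1.9, -2.1, 5.4]
gripper_width: 35.2
```

```bash
python3 -m crank '[[[1,0,0,0,0,0,0],[1,0,0,0,0,0,0],[1,0,0,0,0,0,0],[1,0,0,0,0,0,0],[1,0,0,10,0,0,0],[1,0,0,45,0,0,0],[1,0,0,85,0,0,-0.1],[1,5,-20,120,0,0,-0.2],[1,12,-50,133,0,0,-0.3],[1,20,-80,133,0,0,-0.4]]]'
python3 -m crank '[[[1,10,-35,0,0,0,-0.1],[1,14,-47,0,0,0,-0.2],[1,14,-47,0,0,0,-0.3],[1,14,-47,0,0,0,-0.4],[1,14,-47,0,0,0,-0.4],[1,14,-47,0,0,0,-0.4],[1,14,-47,0,0,0,-0.4],[1,14,-47,0,0,0,-0.4],[1,14,-47,0,0,0,-0.4],[1,14,-47,0,0,0,-0.4]]]'
python3 - <<'E'
from h import *
o=bot.get_obs();print(o['tool_pos'],o['force'])
dep('wrist','w5');f=np.load('pics/w5.npz');save('w5c.png',cv2.resize(f['im'][180:300,270:370],None,fx=5,fy=5,interpolation=cv2.INTER_CUBIC))
im=f['im'].astype(int)
print([(v,int(im[v,306:327,1].mean())) for v in range(190,275)])
E
```

```text
t: 18.78
tool_pos: [509.0, -2.5, 166.0]
tool_rot: [-1.513, -0.514, 0.503]
force: [0.5, 0.2, -0.6]
gripper_width: 85.2
t: 19.62
tool_pos: [520.4, -48.9, 161.1]
tool_rot: [-1.562, -0.199, 0.199]
force: [0.6, 0.1, -0.6]
gripper_width: 85.4
[520.35676026 -48.93440348 161.14629969] [ 0.64946999  0.12316629 -0.60474828]
[(190, 122), (191, 123), (192, 122), (193, 122), (194, 122), (195, 122), (196, 125), (197, 105), (198, 70), (199, 72), (200, 73), (201, 73), (202, 73), (203, 73), (204, 73), (205, 72), (206, 74), (207, 73), (208, 72), (209, 74), (210, 73), (211, 73), (212, 74), (213, 74), (214, 74), (215, 73), (216, 74), (217, 73), (218, 67), (219, 63), (220, 62), (221, 62), (222, 63), (223, 57), (224, 36), (225, 6), (226, 38), (227, 67), (228, 73), (229, 73), (230, 72), (231, 72), (232, 75), (233, 84), (234, 95), (235, 100), (236, 101), (237, 102), (238, 99), (239, 98), (240, 97), (241, 94), (242, 92), (243, 93), (244, 92), (245, 86), (246, 78), (247, 60), (248, 30), (249, 4), (250, 38), (251, 67), (252, 73), (253, 72), (254, 72), (255, 74), (256, 73), (257, 73), (258, 72), (259, 74), (260, 73), (261, 73), (262, 72), (263, 71), (264, 72), (265, 75), (266, 74), (267, 71), (268, 70), (269, 70), (270, 70), (271, 70), (272, 70), (273, 73), (274, 75)]
```

View pics/w5c.png

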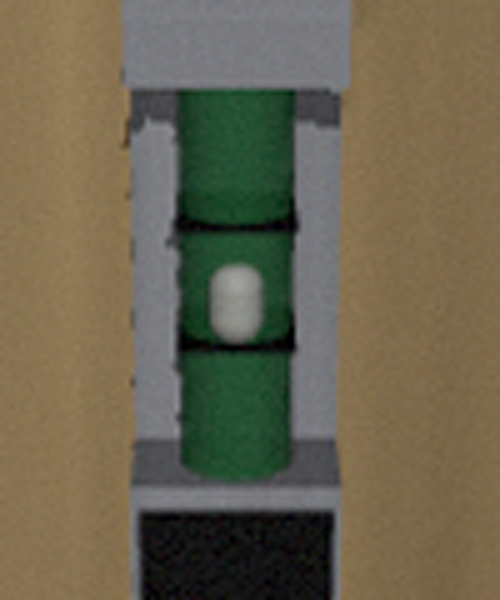

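The bubble is now near the lower line: centre v≈240.3, with the lines at 225.5 and 249.4, so about -2 mm. I'll check it with the camera straight overhead to remove parallax.

```bash
python3 -m crank '[[[1,8,-30,-15,0,0,0],[1,16,-60,-30,0,0,0],[1,20,-77,-40,0,0,0],[1,20,-77,-40,0,0,0],[1,20,-77,-40,0,0,0],[1,20,-77,-40,0,0,0],[1,20,-77,-40,0,0,0],[1,20,-77,-40,0,0,0],[1,20,-77,-40,0,0,0],[1,20,-77,-40,0,0,0]]]'
cat > v.py <<'E'
import sys
from h import *
n=sys.argv[1];dep('wrist',n);f=np.load('pics/'+n+'.npz');im=f['im'].astype(int)
g=np.array([im[v,308:325,1].mean() for v in range(480)])
cu=im[:,311:321].min(2).mean(1) # bubble white
lo,hi=int(sys.argv[2]),int(sys.argv[3])
w=[v for v in range(lo,hi) if cu[v]>90];print('white',w[:1],w[-1:])
print([(v,int(g[v]),int(cu[v])) for v in range(lo,hi)])
save(n+'c.png',cv2.resize(f['im'][lo-10:hi+10,270:370],None,fx=5,fy=5,interpolation=cv2.INTER_CUBIC))
E
python3 v.py w6 60 130
```

```text
t: 20.5
tool_pos: [540.6, -125.6, 121.6]
tool_rot: [-1.562, -0.199, 0.198]
force: [0.2, 0.7, -0.1]
gripper_width: 85.0
white [92] [111]
[(60, 80, 39), (61, 80, 37), (62, 80, 37), (63, 80, 38), (64, 80, 35), (65, 81, 38), (66, 81, 37), (67, 81, 38), (68, 79, 37), (69, 80, 39), (70, 79, 38), (71, 81, 39), (72, 80, 37), (73, 80, 38), (74, 80, 38), (75, 80, 37), (76, 81, 38), (77, 82, 39), (78, 70, 35), (79, 34, 22), (80, 10, 9), (81, 26, 14), (82, 60, 28), (83, 82, 38), (84, 81, 41), (85, 80, 36), (86, 80, 37), (87, 81, 39), (88, 79, 34), (89, 80, 37), (90, 80, 34), (91, 89, 71), (92, 106, 113), (93, 117, 133), (94, 123, 139), (95, 127, 144), (96, 129, 143), (97, 127, 141), (98, 124, 137), (99, 120, 132), (100, 121, 134), (101, 121, 134), (102, 120, 132), (103, 122, 133), (104, 121, 134), (105, 122, 133), (106, 121, 133), (107, 121, 133), (108, 113, 125), (109, 106, 117), (110, 97, 105), (111, 88, 92), (112, 78, 76), (113, 71, 58), (114, 49, 32), (115, 7, 7), (116, 17, 14), (117, 59, 31), (118, 82, 37), (119, 81, 37), (120, 81, 38), (121, 81, 39), (122, 81, 37), (123, 81, 38), (124, 81, 38), (125, 80, 38), (126, 81, 39), (127, 81, 37), (128, 80, 37), (129, 79, 36)]
```

View pics/w6c.png

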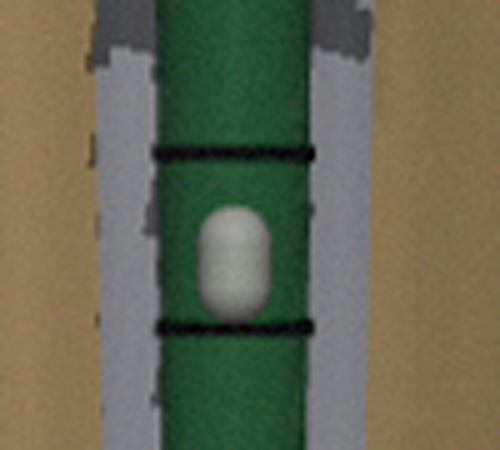

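Overhead, the bubble is at 102.2 and the lines at 80.3 and 115.3, so -1.9 mm. That needs about +0.34 rad more.

```bash
python3 -m crank '[[[1,-5,20,30,0,0,0],[1,-14,55,40,0,0,0],[1,-24,90,40,0,0,0],[1,-34,125,40,0,0,0],[1,-43,160,40,0,0,0],[1,-50,190,40,0,0,0],[1,-53.5,203,40,0,0,0],[1,-53.5,203,20,0,0,0],[1,-53.5,203,-15,0,0,0],[1,-53.5,203,-50,0,0,0]]]'
python3 -m crank '[[[1,0,0,-25,0,0,0],[1,0,0,-42,0,0,0],[1,0,0,-42,0,0,0],[1,0,0,-42,0,0,0],[-1,0,0,-42,0,0,0],[-1,0,0,-42,0,0,0],[-1,0,0,-42,0,0,0],[-1,0,0,-42,0,0,0],[-1,0,0,-42,0,0,0],[-1,0,0,-42,0,0,0]]]'
python3 -m crank '[[[-1,0,0,0,0,0,0],[-1,0,0,0,0,0,0],[-1,0,0,0,0,0,0],[-1,0,0,0.2,0,0,0.1],[-1,0,0,0.4,0,0,0.2],[-1,0,0,0.6,0,0,0.3],[-1,0,0,0.7,0,0,0.34],[-1,0,0,0.7,0,0,0.34],[-1,0,0,0.7,0,0,0.34],[-1,0,0,0.7,0,0,0.34]]]'
python3 -m crank '[[[1,0,0,0,0,0,0],[1,0,0,0,0,0,0],[1,0,0,0,0,0,0],[1,0,0,0,0,0,0],[1,0,0,20,0,0,0],[1,0,0,60,0,0,0],[1,0,0,95,0,0,0],[1,6,-25,125,0,0,-0.1],[1,15,-58,132,0,0,-0.2],[1,24,-95,132,0,0,-0.3]]]'
python3 -m crank '[[[1,9,-34,-5,0,0,-0.04],[1,18,-70,-20,0,0,-0.04],[1,26,-100,-35,0,0,-0.04],[1,29,-108,-40,0,0,-0.04],[1,29,-108,-40,0,0,-0.04],[1,29,-108,-40,0,0,-0.04],[1,29,-108,-40,0,0,-0.04],[1,29,-108,-40,0,0,-0.04],[1,29,-108,-40,0,0,-0.04],[1,29,-108,-40,0,0,-0.04]]]'
python3 v.py w7 60 130
```

```text
t: 21.38
tool_pos: [488.3, 77.8, 71.6]
tool_rot: [-1.562, -0.203, 0.195]
force: [0.3, -0.5, -0.3]
gripper_width: 85.4
t: 22.22
tool_pos: [487.6, 76.9, 29.9]
tool_rot: [-1.562, -0.199, 0.197]
force: [-0.5, 0.6, 4.3]
gripper_width: 35.6
t: 23.05
tool_pos: [487.7, 77.0, 30.3]
tool_rot: [-1.521, -0.465, 0.462]
force: [1.0, -0.1, 4.9]
gripper_width: 34.9
t: 23.88
tool_pos: [513.0, -18.5, 165.0]
tool_rot: [-1.56, -0.232, 0.223]
force: [1.1, -0.4, 0.3]
gripper_width: 85.5
t: 24.72
tool_pos: [540.1, -125.2, 122.4]
tool_rot: [-1.562, -0.2, 0.198]
force: [-0.1, -1.0, 0.0]
gripper_width: 85.1
white [89] [107]
[(60, 80, 37), (61, 79, 38), (62, 79, 37), (63, 79, 38), (64, 80, 38), (65, 80, 38), (66, 79, 37), (67, 79, 37), (68, 80, 39), (69, 79, 37), (70, 80, 38), (71, 80, 39), (72, 80, 39), (73, 80, 39), (74, 80, 37), (75, 80, 38), (76, 80, 38), (77, 80, 37), (78, 80, 37), (79, 82, 38), (80, 65, 30), (81, 21, 16), (82, 9, 8), (83, 48, 19), (84, 78, 34), (85, 81, 39), (86, 80, 36), (87, 79, 35), (88, 86, 65), (89, 104, 103), (90, 116, 123), (91, 123, 132), (92, 126, 138), (93, 127, 141), (94, 127, 138), (95, 122, 133), (96, 121, 130), (97, 122, 131), (98, 122, 131), (99, 121, 130), (100, 121, 130), (101, 121, 130), (102, 121, 131), (103, 122, 131), (104, 120, 129), (105, 115, 122), (106, 106, 113), (107, 97, 102), (108, 87, 89), (109, 78, 73), (110, 72, 55), (111, 75, 42), (112, 80, 35), (113, 82, 40), (114, 78, 34), (115, 56, 23), (116, 14, 9), (117, 10, 10), (118, 46, 22), (119, 76, 36), (120, 81, 37), (121, 80, 35), (122, 80, 37), (123, 80, 39), (124, 79, 36), (125, 80, 36), (126, 80, 38), (127, 79, 36), (128, 80, 37), (129, 80, 38)]
```

The bubble is now centred: 99.0 against a midpoint of 99.2. Next I shut the gripper and approach the pad.

```bash
python3 -m crank '[[[-1,0,0,0,0,0,0],[-1,-4,16,0,0,0,0],[-1,-7.5,32,0,0,0,0],[-1,-7.5,32,0,0,0,0],[-1,-7.5,32,0,0,0,0],[-1,-7.5,32,0,0,0,0],[-1,-7.5,32,-20,0,0,0],[-1,-7.5,32,-40,0,0,0],[-1,-7.5,32,-47,0,0,0],[-1,-7.5,32,-47,0,0,0]]]'
python3 -m crank '[[[-1,0,0,-1,0,0,0],[-1,0,0,-2,0,0,0],[-1,0,0,-2,0,0,0],[-1,0,0,-3,0,0,0],[-1,0,0,-3,0,0,0],[-1,0,0,-4,0,0,0],[-1,0,0,-4,0,0,0],[-1,0,0,-4,0,0,0],[-1,0,0,-4,0,0,0],[-1,0,0,-4,0,0,0]]]'
```

```text
t: 25.6
tool_pos: [531.2, -94.5, 73.2]
tool_rot: [-1.561, -0.195, 0.2]
force: [-0.8, -0.4, 0.4]
gripper_width: -0.1
t: 26.43
tool_pos: [532.4, -94.2, 70.8]
tool_rot: [-1.562, -0.198, 0.198]
force: [0.8, -0.3, 0.9]
gripper_width: -0.2
```

```bash
python3 -m crank '[[[-1,0,0,-0.5,0,0,0],[-1,0,0,-1,0,0,0],[-1,0,0,-1,0,0,0],[-1,0,0,-1.5,0,0,0],[-1,0,0,-1.5,0,0,0],[-1,0,0,-2,0,0,0],[-1,0,0,-2,0,0,0],[-1,0,0,-2,0,0,0],[-1,0,0,-2,0,0,0],[-1,0,0,-2,0,0,0]]]'
```

```text
t: 27.27
tool_pos: [532.4, -94.2, 68.8]
tool_rot: [-1.562, -0.198, 0.198]
force: [0.4, -0.2, 0.6]
gripper_width: -0.3
```

```bash
python3 -m crank '[[[-1,0,0,-0.5,0,0,0],[-1,0,0,-1,0,0,0],[-1,0,0,-1,0,0,0],[-1,0,0,-1.5,0,0,0],[-1,0,0,-1.5,0,0,0],[-1,0,0,-2,0,0,0],[-1,0,0,-2,0,0,0],[-1,0,0,-2,0,0,0],[-1,0,0,-2,0,0,0],[-1,0,0,-2,0,0,0]]]'
```

```text
t: 28.1
tool_pos: [532.4, -94.2, 66.8]
tool_rot: [-1.562, -0.198, 0.198]
force: [0.4, 0.9, 0.3]
gripper_width: -0.2
```

```bash
python3 -m crank '[[[-1,0,0,-0.5,0,0,0],[-1,0,0,-1,0,0,0],[-1,0,0,-1,0,0,0],[-1,0,0,-1,0,0,0],[-1,0,0,-1,0,0,0],[-1,0,0,-1.5,0,0,0],[-1,0,0,-1.5,0,0,0],[-1,0,0,-1.5,0,0,0],[-1,0,0,-1.5,0,0,0],[-1,0,0,-1.5,0,0,0]]]'
```

```text
t: 28.93
tool_pos: [532.4, -94.2, 65.3]
tool_rot: [-1.562, -0.198, 0.198]
force: [-0.1, 0.6, -0.2]
gripper_width: -0.2
```

```bash
python3 -m crank '[[[-1,0,0,-0.5,0,0,0],[-1,0,0,-1,0,0,0],[-1,0,0,-1,0,0,0],[-1,0,0,-1,0,0,0],[-1,0,0,-1,0,0,0],[-1,0,0,-1.5,0,0,0],[-1,0,0,-1.5,0,0,0],[-1,0,0,-1.5,0,0,0],[-1,0,0,-1.5,0,0,0],[-1,0,0,-1.5,0,0,0]]]'
python3 - <<'E'
from h import *
dep('wrist','w8')
E
```

```text
t: 29.77
tool_pos: [532.6, -94.1, 64.8]
tool_rot: [-1.562, -0.198, 0.197]
force: [-3.1, 1.3, 10.3]
gripper_width: 0.1
```

View pics/w8.png

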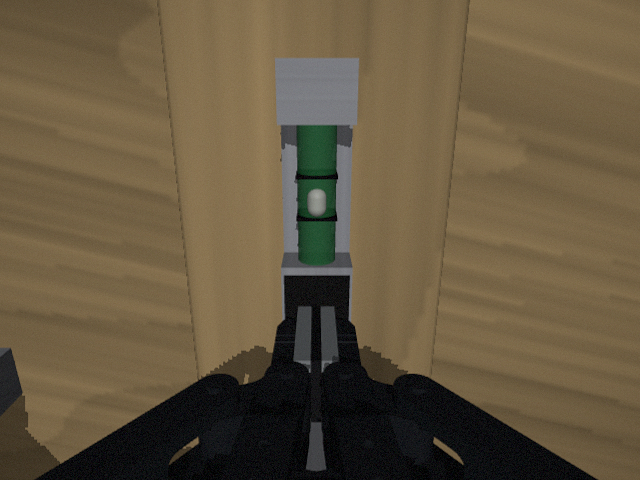

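The gripper is pressing the pad at about 10 N. The bubble (v≈202) is slightly below the middle of the lines (176, 217), so I'll let it settle and re-measure.

```bash
python3 -m crank '[[[-1,0,0,0,0,0,0],[-1,0,0,0,0,0,0],[-1,0,0,0,0,0,0],[-1,0,0,0,0,0,0],[-1,0,0,0,0,0,0],[-1,0,0,0,0,0,0],[-1,0,0,0,0,0,0],[-1,0,0,0,0,0,0],[-1,0,0,0,0,0,0],[-1,0,0,0,0,0,0]]]'
python3 v.py w9 165 228 ; python3 - <<'E'
from h import *
print(bot.get_obs()['force'],bot.get_obs()['moment'])
f=np.load('pics/w9.npz');g=f['im'].astype(int)[:,311:323]
for n in('w7','w9'):
  for v in ((82,116) if n=='w7' else (176,217)): print(n,v,pt(n,303 if n=='w7' else 302,v))
E
```

```text
t: 30.65
tool_pos: [532.6, -94.1, 64.8]
tool_rot: [-1.562, -0.198, 0.197]
force: [-2.7, 1.0, 10.5]
gripper_width: 0.1
white [189] [214]
[(165, 80, 36), (166, 80, 37), (167, 81, 37), (168, 77, 33), (169, 73, 29), (170, 69, 26), (171, 70, 26), (172, 70, 25), (173, 69, 26), (174, 72, 26), (175, 56, 22), (176, 13, 12), (177, 8, 9), (178, 6, 6), (179, 56, 25), (180, 84, 38), (181, 80, 35), (182, 80, 36), (183, 80, 37), (184, 80, 38), (185, 80, 36), (186, 79, 36), (187, 80, 37), (188, 83, 44), (189, 97, 90), (190, 114, 126), (191, 124, 134), (192, 133, 140), (193, 137, 142), (194, 142, 146), (195, 142, 147), (196, 141, 146), (197, 139, 145), (198, 136, 140), (199, 132, 136), (200, 131, 135), (201, 132, 134), (202, 132, 135), (203, 131, 134), (204, 132, 135), (205, 131, 134), (206, 132, 134), (207, 132, 134), (208, 132, 136), (209, 131, 135), (210, 125, 129), (211, 117, 122), (212, 106, 115), (213, 96, 104), (214, 83, 91), (215, 73, 70), (216, 70, 45), (217, 57, 20), (218, 22, 13), (219, 8, 6), (220, 6, 5), (221, 54, 24), (222, 83, 36), (223, 80, 37), (224, 80, 36), (225, 80, 36), (226, 79, 36), (227, 79, 35)]
[-2.88207882  1.23576062 10.05288433] [ 0.19376023  0.46718024 -0.0089415 ]
w7 82 [511.80113982 -40.38336073  90.15363581]
w7 116 [515.28030345 -54.51149142  89.0906017 ]
w9 176 [513.23813654 -39.46639411  89.29386536]
w9 217 [516.75991624 -53.94414629  88.02747825]
```

```bash
python3 v.py w10 165 228|head -1; python3 - <<'E'
from h import *
for n in('w8','w9','w10'):
    im=np.load('pics/'+n+'.npz')['im'].astype(int)
    g=im[:,311:321].min(2).mean(1); d=im[:,308:325,1].mean(1)
    w=np.arange(182,216);s=np.clip(g[182:216]-45,0,70)
    l=[np.average(np.arange(a,b),weights=np.clip(60-d[a:b],0,99)) for a,b in((172,182),(214,224))]
    c=np.average(w,weights=s);print(n,l,c,(sum(l)/2-c)*15/(l[1]-l[0]))
print(bot.get_obs()['t'],bot.get_obs()['force'])
E
```

```text
white [189] [214]
w8 [np.float64(177.0569715142429), np.float64(219.13553979511428)] 201.5691197852589 -1.2379927380367985
w9 [np.float64(177.03833271306289), np.float64(219.1395621579359)] 201.63696369636963 -1.2641018947615235
w10 [np.float64(177.07150755621083), np.float64(219.14874759152218)] 201.62262463670913 -1.252160452977042
30.75 [-2.66944588  1.04438711 10.1994464 ]
```

The bubble holds steady at about -1.25 mm under a steady 10 N, so I'm handing in.

```bash
python3 -c "
from plant import bot
print(bot.hand_in())"
```

```text
the job is handed in; nothing more can be done
None
```

The smaller level is on the board and levelled, and I handed the job in at about 31 s with the shut fingers still pressing on its rubber pad. No verdict was reported.

- **Placing:** I laid the level lengthwise on the board's middle line, within a few mm of the intended spot, vial towards the knob, and let go of it.
- **Levelling:** I turned the knob about 2.74 rad anticlockwise in two grasps (2.4, then 0.34). That is a little over the 2.5 rad the task gave as the most needed. With nothing touching the level, the overhead wrist view then showed the bubble about 0.1 mm from centre.
- **Pressing:** The last readings showed about 10.2 N downward on the level, with about 3 N sideways. Three pictures over about 1 s gave the bubble at -1.25 mm, steady. It moved about 1.3 mm from the unpressed reading but stays inside the 2.5 mm allowed.
- **What disagreed:** The fingertips are really about 26 mm behind the reported TCP. My first grasp therefore closed just above the level without touching it. I measured the offset with two cameras and corrected for it.
- **Not checked:** I never moved near the cooker, trays, shaker or spoon while low, but I took no final picture of them.

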